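# Set out the model station

### The arm

A 6-joint arm with a two-finger parallel gripper is mounted at the origin on a cart in front of the work surface, level with it; the furniture and walls round the work are solid. World frame = base frame: x ahead of the robot, y to its left, z up, the work surface at z = 0. Lengths are in m, angles in rad, forces in N, time in s.
With the tool pointing down it reaches from about 0.375 to 0.925 m from the base axis. Payload 5.7 kg.
Tool frame: the origin (TCP) lies midway between the tips of the shut fingers; the grasp point (between the pads) lies 19 mm behind it; z points along the fingers, y is the line along which they close (so a half turn about z gives the same grasp; the last joint's range is limited). The gripper opens to 88 mm and grips with 3 to 60 N. Pads are 20 mm wide; open, the fingers measure 115 mm over their backs; the gripper's body (75 mm by 178 mm) begins 61 mm behind the grasp point.
Start: joints at [-1.418, 0.359, 1.51, -0, 1.272, -0.115], TCP at [0.159, -0.579, 0.223] pointing down, gripper open.
Joint ranges: [-2.97, 2.97], [-1.01, 2.36], [0.21, 2.38], [-0.96, 4.11], [0.2, 2.71], [-2.98, 2.98]. Speed limits (rad/s): [2.39, 2.39, 3.14, 3.14, 3.14, 3.14].

### API

Orientations are given as a rotation vector (axis times angle).
In Python, from workcell import get_obs, viewer, r, models gives the robot as it stands.
- The arm moves only by the tool move_arm, never from a script. Its argument "targets" is a list that holds one entry, the list of rows, each a list of 7 numbers: the shift along the tool's x, y, z as a fraction of full scale, then the turn, a rotation vector about the tool's x, y, z as a fraction of full scale, then the opening, from 0 (shut) to 1 (fully open). In form: [[[dx, dy, dz, wx, wy, wz, jaw], ...]]. A call has 1 to 12 rows; each row is the pose to reach, as a shift and turn from the pose commanded when the call began, along the tool's axes at that moment, turning the shorter way round; what a row does not reach only later rows make up. Full scale, the value 1, is 0.1 m for a shift and 180 degrees for a turn. A row lasts 1/8 s, in which the tool goes at most 62.5 mm and 10.7 degrees, less where a joint would pass 70% of its speed; a pose out of reach is approached as far as the arm can. A call with a number of a shift or a turn outside -1 to 1 is refused whole. A call with a gripper value outside its range is refused whole. The fingers move at their own pace and stop on an object; "force" is the grip in N (left out, the last holds). Time passes only in rows, so rows that repeat a pose let the fingers close. It gives the time, the measured TCP pose, the force, the opening and the grip force at its end, in the units of the state.
- get_obs(): the state, without advancing time (a new reading comes with each control period).
- viewer.snapshot(name): name is "scene" or "side" or "wrist"; returns the picture (400x640x3 uint8, blue, green, red); there is no depth.
- viewer.camera_info(name): a dict with "mtx" (3x3 intrinsics, pixels), "T" (4x4, takes a point from camera to world coordinates); the wrist camera has in their place "mount" (4x4, takes a point from camera to tool coordinates, whose origin is the TCP and whose axes are the flange's). Camera axes: x right, y down, z forward; pixel columns grow to the right and rows downward; lengths in m; the calibration is good to about 2 mm. The wrist camera is an equidistant fisheye: a pixel r from the principal point sees the ray r / f radians off the axis. A picture is of the moment at which its call begins: read the wrist's pose just before it. camera_info takes no time and is no camera call.
- r.job_done(): hands the job in; it is judged then, once.
Trained networks look in the newest picture that a camera, given by its name, has taken for a name from the list of things; names that differ only in an ending like _2 or _b are one class to them, and where a whole thing is asked for, a point or a joint stands for the part that bears it (a point fixed in the world has none). Each returns a list of dicts, best first, with "p" (0 to 1); they miss things now and then, are a little off and sometimes report something else, mostly with a low value. They report only what shows in the picture. A call takes as long as a camera call.
- models.search_frame(camera, name): "at" ([x, y, z] in m, in world coordinates, good to about 4 mm: the middle of the surface that is visible of it).
- models.cut_out(camera, name): "pixels" (400x640 bool, what is visible of it).
The state is a dict: "clock": time; "joint_pos": joint angles; "joint_vel": joint speeds; "tau": joint torques, N m; "position": TCP position; "eef_rot": TCP orientation; "contact_force": force on the tool from outside, world axes, zero at the start; "wrist_torque": the same for the moment, N m; "finger_gap": opening from 0.0 (shut) to 1.0 (fully open); "grasp_force": force on a finger pad.
Only numpy, scipy, OpenCV 4.12 (cv2) and the standard library are available. Lean on these libraries where they do the work, as an engineer would, in place of code of your own. Each camera call takes 0.05 s, during which the arm holds its last target. There are 200 camera calls.

### The job

Set out the little station on the cobbled platform section with the three huts that stand near the street lamp on the right-hand bench (not the one on the ledge at the back): stand the tallest hut in the middle, the hut with the pyramid roof midway between it and the platform end nearer the water crane, and the low hut with the sloping roof midway between the tall hut and the other end, all three upright in one row along the platform's centre line with their walls square to its edges. Stand the street lamp upright on the bench straight in front of the tall hut, midway between the platform and the black channel that lies alongside it. Leave the water crane, relay case and glue bottle where they are.

Things in the scene. Friction and masses are not known exactly. Their poses are not given: they have to be found in the camera images.
- tall_hut_center (a point): the tallest grey model hut, sloping flat (pent) roof, 84 mm high; walls 44 (x) x 40 (y) mm up to 65 mm, the roof above overhangs to 58 (x) x 48 (y) mm. Easiest gripped by the roof's edges across y, about 72 mm above its foot (deeper, its top may meet the gripper's body). Loose, 38 g, upright at the start. Origin at its centre, half-way up (42 mm above its foot); z up, x and y square to its walls.
- hip_hut_center (a point): the grey model hut with the four-sided pyramid (hip) roof, 58 mm high; walls 32 x 32 mm up to 48 mm, eaves 40 x 40 mm. Easiest gripped just below the eaves, about 43 mm above its foot (deeper, its top may meet the gripper's body). Loose, 36 g, upright at the start. Origin at its centre, half-way up (29 mm above its foot); z up, x and y square to its walls.
- low_hut_center (a point): the low grey model hut with a sloping flat (pent) roof like the tall one's, but only 60 mm high; walls 36 x 36 mm up to 46 mm, the roof above overhangs to 48 (x) x 44 (y) mm. Easiest gripped by the roof's edges across y, about 51 mm above its foot. Loose, 34 g, upright at the start. Origin at its centre, half-way up (30 mm above its foot); z up, x and y square to its walls.
- street_lamp_center (a point): model street lamp with a pale lantern on a black post, standing on a cobbled foot 50 (x) x 56 (y) x 4 mm; 134 mm high in all, post at most 14 mm thick over the foot's centre, lantern 20 mm wide from 112 mm up. Loose, 45 g, upright. Easiest gripped by the lantern, about 122 mm above its foot (gripped lower on the post, the lantern may be caught inside the gripper). Origin on the post's axis, half-way up (67 mm above its foot); z up, x and y square to the foot.
- platform: the dark cobbled platform section, a flat slab 214 (x, long) x 88 (y) x 16 (z) mm lying on the bench, fixed. Origin at the centre of its underside (on the bench); x along its length, y across it towards the robot's side, z up. A hut set between the tall hut (in the middle) and an end of the slab belongs about 67 mm along x from the slab's centre.
- channel: straight black U channel 22 (x) x 112 (y, long) x 15 mm lying on the bench on the robot's side of the platform, parallel to it, opposite the platform's middle, about 100 mm of bare bench between the two; fixed. Origin at the centre of its underside.
- water_crane: black model water crane: a column with a swan-neck spout and red hand wheel on a square foot, 76 x 46 x 82 mm, standing on the bench off one end of the platform (either end); fixed, leave it alone. Origin on the bench under its middle.
- relay_case: grey box-shaped relay case 84 x 56 x 31 mm on the bench off the other end of the platform; loose bystander. Origin at the centre of its underside.
- glue_bottle: small white-topped glue bottle, 23 mm across, 90 mm high, standing near the parts; loose bystander. Origin at the centre of its underside.

How it is judged:
At the end, for the whole second after the job is handed in: Huts upright on platform, square to 0.2 rad, within 13 mm of its centre line: tall within 12 mm of the middle, hip-roofed 52-82 mm toward the crane end, low 52-82 mm the other way; lamp upright on bench within 15 mm of opposite the middle, 80-110 mm from the centre line; all released, at rest (x of tall_hut_center in the frame of platform between -0.012 and 0.012 m and y of tall_hut_center in the frame of platform between -0.013 and 0.013 m and y of hip_hut_center in the frame of platform between -0.013 and 0.013 m and y of low_hut_center in the frame of platform between -0.013 and 0.013 m and ((x of water_crane in the frame of platform above 0 m and x of hip_hut_center in the frame of platform between 0.052 and 0.082 m and x of low_hut_center in the frame of platform between -0.082 and -0.052 m) or (x of water_crane in the frame of platform below 0 m and x of hip_hut_center in the frame of platform between -0.082 and -0.052 m and x of low_hut_center in the frame of platform between 0.052 and 0.082 m)) and z of tall_hut_center in the frame of platform between 0.052 and 0.064 m and (angle between the x axis of tall_hut_center and the x axis of platform, either way round below 0.2 rad or angle between the x axis of tall_hut_center and the y axis of platform, either way round below 0.2 rad) and z of hip_hut_center in the frame of platform between 0.039 and 0.051 m and (angle between the x axis of hip_hut_center and the x axis of platform, either way round below 0.2 rad or angle between the x axis of hip_hut_center and the y axis of platform, either way round below 0.2 rad) and z of low_hut_center in the frame of platform between 0.04 and 0.052 m and (angle between the x axis of low_hut_center and the x axis of platform, either way round below 0.2 rad or angle between the x axis of low_hut_center and the y axis of platform, either way round below 0.2 rad) and x of street_lamp_center in the frame of platform between -0.015 and 0.015 m and y of street_lamp_center in the frame of platform between 0.08 and 0.11 m and height (world z) of street_lamp_center between 0.061 and 0.073 m and angle between each of tall_hut_center, hip_hut_center, low_hut_center, street_lamp_center's own z axis and vertical below 0.1 rad and linear speed of each of tall_hut, hip_hut, low_hut, street_lamp below 0.02 m/s and angular speed of each of tall_hut, hip_hut, low_hut, street_lamp below 0.2 rad/s); the robot touches nothing.
It fails at once if the relay case is pushed more than 20 mm from its place (distance of relay_case from where it was at the start of the episode above 0.02 m).
It fails at once if the glue bottle is pushed more than 20 mm from its place (distance of glue_bottle from where it was at the start of the episode above 0.02 m).
It also fails if it takes over 120 s, if anything falls off the work surface, if the arm or the gripper's body presses on something with over 40 N, if the wrist force passes 120 N, or if a joint passes its speed limit or range.

## Working session

There is one attempt and no reset: what is moved stays moved. The work goes in short steps, Python scripts to look and compute and a tool call to move; the robot and the scene stay as the last step left them, time stands still between calls to the robot, and variables do not carry over. Pictures are saved under pics/ and viewed, at most 17 in all, crops included, and the job is handed in when it is done.

Besides the shell and the picture viewer there is one more tool, called after "Request:" by a JSON object that holds its "api" and its "payload", one argument or row to a line. move_arm: Moves the arm, as the interface text tells. Its arguments: {"type":"object","properties":{"targets":{"type":"array"},"force":{"type":"number"}},"required":["targets"]}

```bash
mkdir -p pics; ls
python3 - <<'E'
from workcell import get_obs, viewer, r, models
import cv2, numpy as np
o=get_obs(); print({k:np.round(v,3) for k,v in o.items()})
a=viewer.snapshot("scene"); b=viewer.snapshot("side"); c=viewer.snapshot("wrist")
cv2.imwrite("pics/scene.png",a);cv2.imwrite("pics/side.png",b);cv2.imwrite("pics/wrist.png",c)
for n in ["scene","side","wrist"]: print(n,viewer.camera_info(n))
for cam in ["scene","side","wrist"]:
  for n in ["tall_hut_center","hip_hut_center","low_hut_center","street_lamp_center","platform","channel","water_crane","relay_case","glue_bottle"]:
    print(cam,n,[(np.round(d["at"],3).tolist(),round(d["p"],2)) for d in models.search_frame(cam,n)[:3]])
E
```

```text
pics
{'clock': np.float64(0.0), 'joint_pos': array([-1.418,  0.359,  1.511, -0.   ,  1.273, -0.115]), 'joint_vel': array([ 0.002, -0.001,  0.002, -0.002, -0.   , -0.002]), 'tau': array([ 1.0000e-03, -5.1538e+01, -2.7072e+01,  6.8000e-02,  3.5000e-02,
       -0.0000e+00]), 'position': array([ 0.159, -0.578,  0.222]), 'eef_rot': array([-3.112, -0.419,  0.   ]), 'contact_force': array([ 0.545, -1.116, -0.122]), 'wrist_torque': array([-0.004,  0.   , -0.029]), 'grasp_force': np.float64(0.0), 'finger_gap': np.float64(0.999)}
scene {'mtx': array([[423.68790901,   0.        , 308.24306902],
       [  0.        , 423.68790901, 199.35025264],
       [  0.        ,   0.        ,   1.        ]]), 'T': array([[ 0.52334529, -0.41831461,  0.74237632, -0.2689112 ],
       [-0.85211353, -0.26048926,  0.45392497, -0.49703998],
       [ 0.00349761, -0.8701484 , -0.49277736,  0.62357058],
       [ 0.        ,  0.        ,  0.        ,  1.        ]])}
side {'mtx': array([[504.88173685,   0.        , 319.70041726],
       [  0.        , 504.88173685, 204.92034282],
       [  0.        ,   0.        ,   1
[... 1176 characters left out ...]
)]
scene relay_case [([0.636, 0.028, 0.024], 0.85)]
scene glue_bottle [([0.558, -0.385, 0.036], 0.66)]
side tall_hut_center [([0.471, -0.265, 0.049], 0.92)]
side hip_hut_center [([0.506, -0.117, 0.033], 0.59)]
side low_hut_center [([0.615, -0.254, 0.055], 0.47)]
side street_lamp_center [([0.626, -0.146, 0.014], 0.57)]
side platform []
side channel []
side water_crane []
side relay_case [([0.631, 0.034, 0.027], 0.68)]
side glue_bottle [([0.565, -0.382, 0.041], 0.73), ([0.471, -0.266, 0.053], 0.26)]
wrist tall_hut_center []
wrist hip_hut_center []
wrist low_hut_center []
wrist street_lamp_center []
wrist platform []
wrist channel []
wrist water_crane []
wrist relay_case []
wrist glue_bottle []
```

View pics/scene.png

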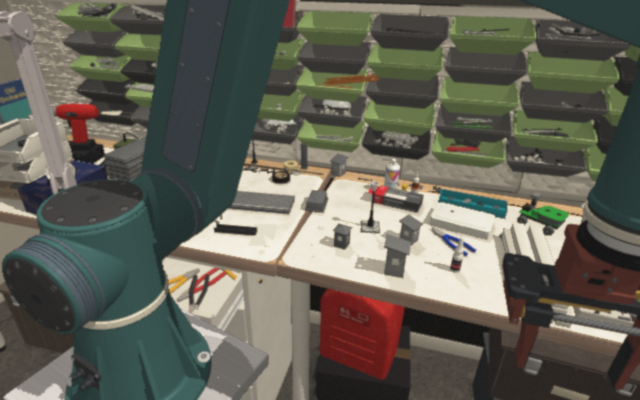

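View pics/side.png

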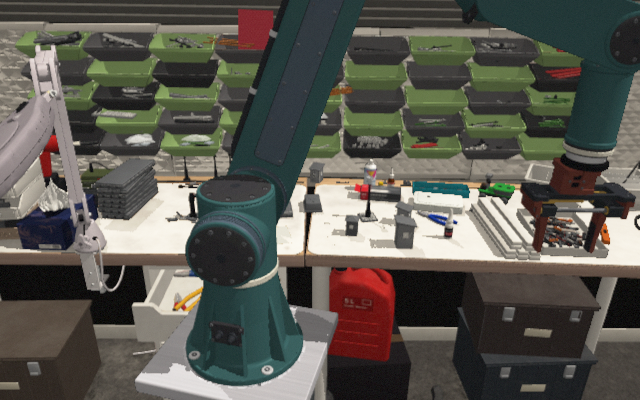

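The scene view shows the loose huts, lamp and bottle at pixels x 335–460, y 215–265. The side view shows the crane at about (190, 200), past the platform's left (+y) end, with the relay case at (313, 203) past the right end. Next I move the wrist camera over the parts.

Request:
{"api": "move_arm", "payload": {
  "targets": [
    [[0.4,-0.4,-0.8,0,0,0,1],[0.4,-0.4,-0.8,0,0,0,1],[0.4,-0.4,-0.8,0,0,0,1]]
  ]
}}

```text
clock: 1.88
position: [0.1877, -0.53, 0.3053]
eef_rot: [3.108, 0.421, 0.001]
contact_force: [0.3, 0.7, -0.5]
finger_gap: 1.0
grasp_force: 0.0
```

Request:
{"api": "move_arm", "payload": {
  "targets": [
    [[0.9,-0.45,-0.2,0,0,0,1],[0.9,-0.45,-0.2,0,0,0,1],[0.9,-0.45,-0.2,0,0,0,1]]
  ]
}}

```text
clock: 2.25
position: [0.2628, -0.4611, 0.3219]
eef_rot: [-3.112, -0.424, -0.0]
contact_force: [-0.3, -0.5, -0.3]
finger_gap: 0.998
grasp_force: 0.0
```

Request:
{"api": "move_arm", "payload": {
  "targets": [
    [[0.9,-0.45,-0.2,0,0,0,1],[0.9,-0.45,-0.2,0,0,0,1],[0.9,-0.45,-0.2,0,0,0,1]]
  ]
}}

```text
clock: 2.62
position: [0.3373, -0.3948, 0.342]
eef_rot: [-3.113, -0.423, 0.0]
contact_force: [0.2, -1.0, 0.1]
finger_gap: 0.999
grasp_force: 0.0
```

Request:
{"api": "move_arm", "payload": {
  "targets": [
    [[0.9,-0.45,0,0,0,0,1],[0.9,-0.45,0,0,0,0,1],[0.9,-0.45,0,0,0,0,1],[0.9,-0.45,0,0,0,0,1],[0.9,-0.45,0,0,0,0,1],[0.9,-0.45,0,0,0,0,1]]
  ]
}}

```text
clock: 3.38
position: [0.4107, -0.3287, 0.3425]
eef_rot: [-3.114, -0.417, 0.0]
contact_force: [-0.6, -0.8, 0.4]
finger_gap: 0.995
grasp_force: 0.0
```

```bash
cat > h.py <<'E'
from workcell import get_obs, viewer, r, models
import cv2, numpy as np
from scipy.spatial.transform import Rotation as Ro
NA=["tall_hut_center","hip_hut_center","low_hut_center","street_lamp_center","platform","channel","water_crane","relay_case","glue_bottle"]
def wristcam():
    o=get_obs(); T=np.eye(4);T[:3,:3]=Ro.from_rotvec(o["eef_rot"]).as_matrix();T[:3,3]=o["position"]
    ci=viewer.camera_info("wrist"); return T@ci["mount"], ci["mtx"]
def ray(T,K,px):
    px=np.atleast_2d(px).astype(float); u=(px-[K[0,2],K[1,2]])/K[0,0]
    rr=np.linalg.norm(u,axis=1,keepdims=True); rr=np.maximum(rr,1e-9)
    d=np.hstack([u/rr*np.sin(rr),np.cos(rr)]); return d@T[:3,:3].T
def onz(T,K,px,z):
    d=ray(T,K,px); s=(z-T[2,3])/d[:,2]; return T[:3,3]+d*s[:,None]
def proj(T,K,P):
    p=(np.atleast_2d(P)-T[:3,3])@T[:3,:3]; n=np.linalg.norm(p[:,:2],axis=1); a=np.arctan2(n,p[:,2])
    return p[:,:2]/n[:,None]*a[:,None]*K[0,0]+[K[0,2],K[1,2]]
def look(name):
    T,K=wristcam(); im=viewer.snapshot("wrist"); cv2.imwrite(f"pics/{name}.png",im); np.savez(f"pics/{name}.npz",T=T,K=K,im=im); return T,K,im
def goto(xyz,psi,n=None):
    """print tool-frame shift (full-scale units) and turn to reach xyz, tool-x heading psi deg, from measured pose"""
    o=get_obs(); R=Ro.from_rotvec(o["eef_rot"]); x=R.as_matrix()[:,0]; cur=np.degrees(np.arctan2(x[1],x[0]))
    T=Ro.from_euler('z',psi,degrees=True)*Ro.from_euler('x',180,degrees=True)
    print("cur",np.round(o["position"],4),"psi",round(cur,2),"shift",np.round(R.inv().apply(np.array(xyz)-o["position"])/0.1,3),"turn",np.round((R.inv()*T).as_rotvec()/np.pi,4),"gap",round(float(o["finger_gap"]),3),"t",round(float(o["clock"]),1))
E
python3 - <<'E'
from h import *
look("w1"); goto([0.5,-0.25,0.35],0)
for n in NA: print(n,[(np.round(d["at"],3).tolist(),round(d["p"],2)) for d in models.search_frame("wrist",n)[:3]])
E
```

```text
cur [ 0.4108 -0.3285  0.3426] psi 15.27 shift [ 1.067 -0.523 -0.074] turn [0.     0.     0.0848] gap 1.0 t 3.4
tall_hut_center [([0.493, -0.267, 0.075], 0.84), ([0.428, 0.142, 0.005], 0.37)]
hip_hut_center [([0.518, -0.12, 0.05], 0.85)]
low_hut_center [([0.624, -0.249, 0.056], 0.64)]
street_lamp_center [([0.629, -0.141, 0.0], 0.57)]
platform [([0.569, 0.184, 0.018], 0.81)]
channel [([0.43, 0.144, 0.004], 0.89)]
water_crane [([0.485, 0.356, 0.017], 0.81)]
relay_case [([0.621, 0.031, 0.01], 0.81)]
glue_bottle [([0.564, -0.378, 0.046], 0.67)]
```

View pics/w1.png

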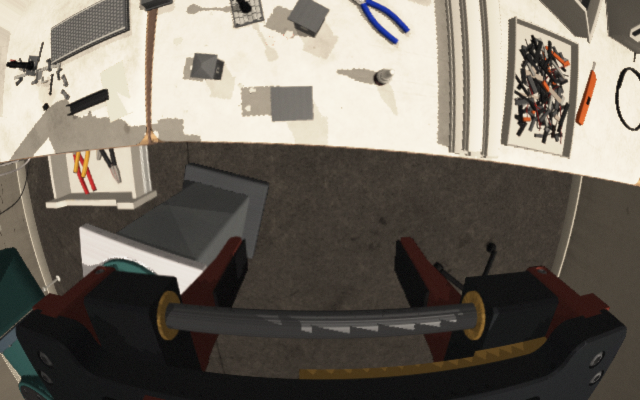

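The wrist view shows the tall hut at (292,104), hip hut at (207,66), low hut at (308,17), lamp at (245,8) and bottle at (385,76). The platform is at (90,25), the channel at (88,102) and the crane at (25,68). I move further over the parts for a better view.

Request:
{"api": "move_arm", "payload": {
  "targets": [
    [[0.7,-0.4,-0.15,0,0,0.0848,1],[0.7,-0.4,-0.15,0,0,0.0848,1],[0.7,-0.4,-0.15,0,0,0.0848,1],[0.7,-0.4,-0.15,0,0,0.0848,1]]
  ]
}}

```text
clock: 4.38
position: [0.4678, -0.271, 0.3574]
eef_rot: [3.141, 0.005, -0.001]
contact_force: [0.2, 0.4, 0.0]
finger_gap: 0.999
grasp_force: 0.0
```

Request:
{"api": "move_arm", "payload": {
  "targets": [
    [[0.4,-0.6,-0.15,0,0,0,1],[0.4,-0.6,-0.15,0,0,0,1],[0.4,-0.6,-0.15,0,0,0,1],[0.4,-0.6,-0.15,0,0,0,1],[0.4,-0.6,-0.15,0,0,0,1]]
  ]
}}

```text
clock: 5.0
position: [0.5075, -0.2116, 0.3723]
eef_rot: [-3.141, -0.0, 0.001]
contact_force: [-0.9, -0.4, 1.1]
finger_gap: 1.001
grasp_force: 0.0
```

```bash
cat >> h.py <<'E'
def rect(T,K,m,z):
    c=max(cv2.findContours(m.astype(np.uint8),cv2.RETR_EXTERNAL,cv2.CHAIN_APPROX_NONE)[0],key=cv2.contourArea)[:,0]
    p=onz(T,K,c,z)[:,:2]; (c0,s,a)=cv2.minAreaRect((p*1000).astype(np.float32)); return np.round(c0,1),np.round(s,1),round(a,1)
E
python3 - <<'E'
from h import *
T,K,im=look("w2"); goto([0.5,-0.2,0.37],0)
Z=dict(zip(NA,[.075,.048,.055,.002,.016,.015,.08,.031,.09]))
for n in NA:
  f=models.search_frame("wrist",n)[:2]; c=models.cut_out("wrist",n)[:1]
  print(n,[(np.round(d["at"],3).tolist(),round(d["p"],2)) for d in f],[(rect(T,K,d["pixels"],Z[n]),round(d["p"],2),np.round(np.argwhere(d["pixels"]).mean(0)[::-1])) for d in c])
E
```

```text
cur [ 0.5076 -0.2115  0.3724] psi 0.01 shift [-0.076 -0.115  0.024] turn [-0.      0.0002  0.    ] gap 1.002 t 5.0
tall_hut_center [([0.493, -0.264, 0.077], 0.6)] [((array([ 495.3, -265.2]), array([59.4, 56.7]), 17.4), 0.61, array([355., 175.]))]
hip_hut_center [([0.52, -0.12, 0.052], 0.86)] [((array([ 570.5, -380.1]), array([44.5, 22.3]), 79.5), 0.41, array([424., 127.]))]
low_hut_center [([0.629, -0.25, 0.058], 0.69), ([0.428, 0.143, 0.007], 0.37)] [((array([ 628.8, -251.7]), array([47. , 45.2]), 76.5), 0.71, array([346.,  87.]))]
street_lamp_center [([0.632, -0.142, 0.002], 0.67)] [((array([ 634.8, -140.7]), array([65.2, 51.8]), 26.7), 0.63, array([279.,  88.]))]
platform [([0.574, 0.181, 0.015], 0.93)] [((array([571.2, 188.1]), array([ 92.8, 222.7]), 22.0), 0.71, array([120., 132.]))]
channel [([0.426, 0.146, 0.004], 0.68)] [((array([427.1, 138.8]), array([ 22.1, 109.3]), 23.4), 0.63, array([144., 205.]))]
water_crane [([0.487, 0.355, 0.034], 0.62)] [((array([501.9, 316.9]), array([ 39.4, 104.5]), 1.1), 0.97, array([ 60., 181.]))]
relay_case [([0.656, 0.032, 0.027], 0.89)] [((array([655.1,  30.1]), array([84.2, 61.9]), 19.5), 0.9, array([179.,  81.]))]
glue_bottle [([0.567, -0.379, 0.044], 0.61)] [((array([ 572.9, -365.5]), array([19.4, 36.6]), 2.9), 0.69, array([423., 127.]))]
```

View pics/w2.png

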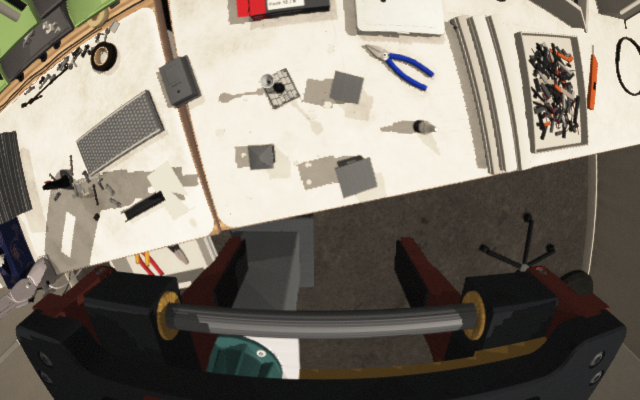

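The view shows the whole layout: tall hut (356,175), hip hut (261,156), low hut (347,87), lamp foot (281,88) and bottle (424,127). The platform is at (120,132), the channel at (144,205), the crane at (65,180) and the relay case at (179,81). I rectify close-ups of each object to read their yaws.

```bash
cat >> h.py <<'E'
def rectify(name,cx,cy,z,half=60,px=260):
    d=np.load(f"pics/{name}.npz"); s=2*half/1000/px
    # image up = +x world, left = +y
    jj,ii=np.meshgrid(np.arange(px),np.arange(px)); X=cx+half/1000-ii*s; Y=cy+half/1000-jj*s
    p=proj(d["T"],d["K"],np.stack([X,Y,np.full_like(X,z)],-1).reshape(-1,3)).reshape(px,px,2).astype(np.float32)
    o=cv2.remap(d["im"],p,None,cv2.INTER_CUBIC)
    t=round(20/1000/s)
    for k in range(-2,3):
        for l in range(-2,3): cv2.drawMarker(o,(int(px/2+l*t),int(px/2+k*t)),(0,0,255),cv2.MARKER_CROSS,6 if (k or l) else 16,1)
    return o
E
python3 - <<'E'
from h import *
a=[rectify("w2",.4935,-.266,.075),rectify("w2",.520,-.121,.048),rectify("w2",.6285,-.251,.055)]
b=[rectify("w2",.632,-.142,.004),rectify("w2",.570,.184,.016,140),rectify("w2",.427,.14,.015,80)]
cv2.imwrite("pics/c1.png",np.vstack([np.hstack(a),np.hstack(b)]))
E
```

```text
(no output)
```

View pics/c1.png

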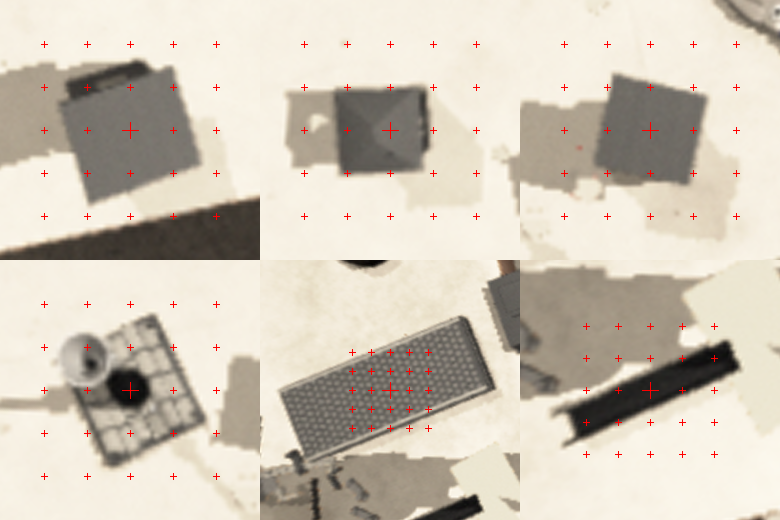

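Corner readings from the rectified crops:

| Object | Centre (m) | Yaw reading |
|---|---|---|
| Tall hut | (.492, −.266) | y-axis ≈ 17° |
| Hip hut | (.520, −.121) | ≈ 1° |
| Low hut | (.628, −.251) | y-axis ≈ −13° |
| Lamp | (.632, −.142) | foot visible |
| Platform | (.570, .186) | across-axis ≈ 22° |

The channel's position agrees with its stated geometry. I go above the tall hut first.

Request:
{"api": "move_arm", "payload": {
  "targets": [
    [[-0.16,0.55,0.9,0,0,-0.594,1],[-0.16,0.55,0.9,0,0,-0.594,1],[-0.16,0.55,0.9,0,0,-0.594,1],[-0.16,0.55,0.9,0,0,-0.594,1],[-0.16,0.55,0.9,0,0,-0.594,1],[-0.16,0.55,0.9,0,0,-0.594,1],[-0.16,0.55,0.9,0,0,-0.594,1],[-0.16,0.55,0.9,0,0,-0.594,1],[-0.16,0.55,0.9,0,0,-0.594,1],[-0.16,0.55,0.9,0,0,-0.594,1],[-0.16,0.55,0.9,0,0,-0.594,1],[-0.16,0.55,0.9,0,0,-0.594,1]]
  ]
}}

```text
clock: 7.45
position: [0.4923, -0.2657, 0.2827]
eef_rot: [1.873, 2.522, 0.0]
contact_force: [0.1, 0.2, -0.7]
finger_gap: 0.997
grasp_force: 0.0
```

Request:
{"api": "move_arm", "payload": {
  "targets": [
    [[0,0,0.8,0,0,0,1],[0,0,0.8,0,0,0,1],[0,0,0.8,0,0,0,1],[0,0,0.8,0,0,0,1]]
  ]
}}

```text
clock: 7.95
position: [0.4931, -0.2662, 0.2037]
eef_rot: [1.869, 2.523, 0.0]
contact_force: [0.0, -0.2, 0.6]
finger_gap: 0.997
grasp_force: 0.0
```

Run:
```python
from h import *
look("w3"); goto([.492,-.2665,.053],107)
a=[rectify("w3",.492,-.2665,.075),rectify("w3",.520,-.121,.048),rectify("w3",.6285,-.251,.055)]
b=[rectify("w3",.632,-.142,.004),rectify("w3",.570,.184,.016,140),rectify("w3",.427,.14,.015,80)]
cv2.imwrite("pics/c2.png",np.vstack([np.hstack(a),np.hstack(b)]))
```

```text
cur [ 0.4933 -0.2663  0.204 ] psi 106.95 shift [ 0.005 -0.015  1.51 ] turn [ 0.0005  0.0006 -0.0003] gap 0.997 t 8.0
```

View pics/c2.png

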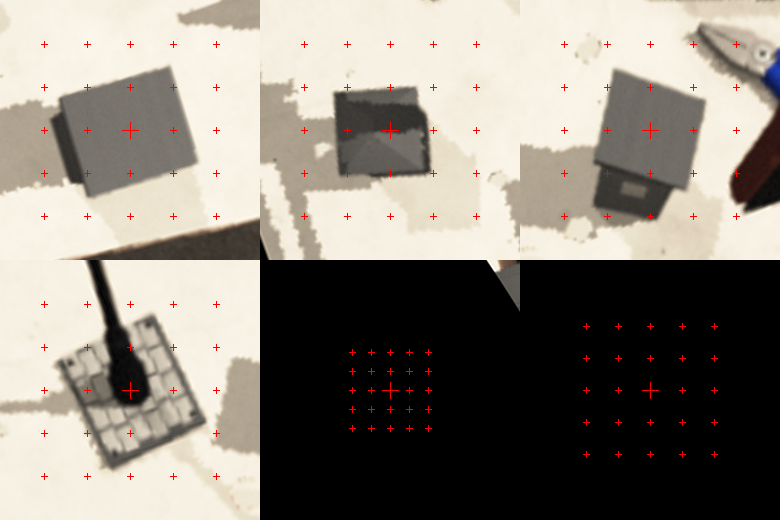

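The tall hut is confirmed at (.492, −.266) with a yaw of 16°. The low hut's long roof edge lies along about 76°. I descend and grip the tall hut.

Request:
{"api": "move_arm", "payload": {
  "targets": [
    [[0,-0.01,0.4,0,0,0.005,1],[0,-0.01,0.8,0,0,0.005,1],[0,-0.01,1.0,0,0,0.005,1],[0,-0.01,1.0,0,0,0.005,1]]
  ]
}}

```text
clock: 8.5
position: [0.4911, -0.2658, 0.1024]
eef_rot: [-1.888, -2.509, -0.0]
contact_force: [-0.7, -1.0, 0.6]
finger_gap: 0.999
grasp_force: 0.0
```

Request:
{"api": "move_arm", "payload": {
  "targets": [
    [[0,0,0.25,0,0,0,1],[0,0,0.51,0,0,0,1],[0,0,0.51,0,0,0,1],[0,0,0.51,0,0,0,0],[0,0,0.51,0,0,0,0],[0,0,0.51,0,0,0,0],[0,0,0.51,0,0,0,0],[0,0,0.51,0,0,0,0],[0,0,0.51,0,0,0,0],[0,0,0.51,0,0,0,0],[0,0,0.51,0,0,0,0],[0,0,0.51,0,0,0,0]]
  ],
  "force": 10
}}

```text
clock: 10.0
position: [0.4915, -0.266, 0.0519]
eef_rot: [1.888, 2.51, 0.0]
contact_force: [-0.3, 0.2, 5.8]
finger_gap: 0.544
grasp_force: 10.0
```

Request:
{"api": "move_arm", "payload": {
  "targets": [
    [[0,0,-0.2,0,0,0,0],[0,0,-0.5,0,0,0,0],[0,0,-0.8,0,0,0,0],[0,0,-0.9,0,0,0,0]]
  ]
}}

```text
clock: 10.5
position: [0.492, -0.2664, 0.1429]
eef_rot: [1.887, 2.509, 0.0]
contact_force: [-0.5, -0.8, -0.0]
finger_gap: 0.54
grasp_force: 10.0
```

Request:
{"api": "move_arm", "payload": {
  "targets": [
    [[0,0,-0.3,0,0,0,0],[0,0,-0.6,0,0,0,0],[0.2,0.1,-0.8,0,0,0,0],[0.5,0.2,-0.8,0,0,0,0],[0.8,0.4,-0.8,0,0,0,0]]
  ]
}}

```text
clock: 11.12
position: [0.5068, -0.1771, 0.2208]
eef_rot: [-1.889, -2.508, 0.0]
contact_force: [-0.2, 0.1, -0.4]
finger_gap: 0.545
grasp_force: 10.0
```

Request:
{"api": "move_arm", "payload": {
  "targets": [
    [[0.4,0.2,0,0,0,0,0],[0.8,0.4,0,0,0,0,0],[1,0.5,0,0,0,0,0]]
  ]
}}

```text
clock: 11.5
position: [0.5273, -0.0658, 0.2204]
eef_rot: [-1.885, -2.51, 0.001]
contact_force: [0.0, -0.8, -0.2]
finger_gap: 0.543
grasp_force: 10.0
```

Request:
{"api": "move_arm", "payload": {
  "targets": [
    [[0.4,0.2,0,0,0,0,0],[0.8,0.4,0,0,0,0,0],[1,0.5,0,0,0,0,0]]
  ]
}}

```text
clock: 11.88
position: [0.5477, 0.044, 0.2203]
eef_rot: [-1.885, -2.511, 0.001]
contact_force: [0.2, -0.3, -0.0]
finger_gap: 0.544
grasp_force: 10.0
```

Request:
{"api": "move_arm", "payload": {
  "targets": [
    [[0.4,0.15,0,0,0,-0.03,0],[0.7,0.3,0,0,0,-0.03,0],[0.7,0.3,0,0,0,-0.03,0],[0.7,0.3,0,0,0,-0.03,0]]
  ]
}}

```text
clock: 12.38
position: [0.557, 0.1169, 0.2207]
eef_rot: [-1.767, -2.596, 0.002]
contact_force: [-0.3, -0.1, -0.3]
finger_gap: 0.55
grasp_force: 10.0
```

Run:
```python
from h import *
T,K,im=look("w4"); goto([.571,.188,.069],112)
for n,z in [("platform",.016),("channel",.015)]:
  print(n,[(rect(T,K,d["pixels"],z),round(d["p"],2)) for d in models.cut_out("wrist",n)[:1]])
cv2.imwrite("pics/c3.png",np.hstack([rectify("w4",.571,.188,.016,150,400),cv2.resize(im,(640,400))[:, :400]]) if 0 else np.hstack([rectify("w4",.571,.188,.016,150,400),rectify("w4",.427,.13,.015,80,400)]))
```

```text
cur [0.5571 0.1166 0.221 ] psi 111.48 shift [0.613 0.393 1.519] turn [-0.0005 -0.     -0.0029] gap 0.546 t 12.4
platform [((array([570.9, 193.5]), array([ 87. , 212.8]), 22.2), 0.74)]
channel [((array([425.1, 148.7]), array([ 27.6, 109.8]), 23.9), 0.88)]
```

View pics/c3.png

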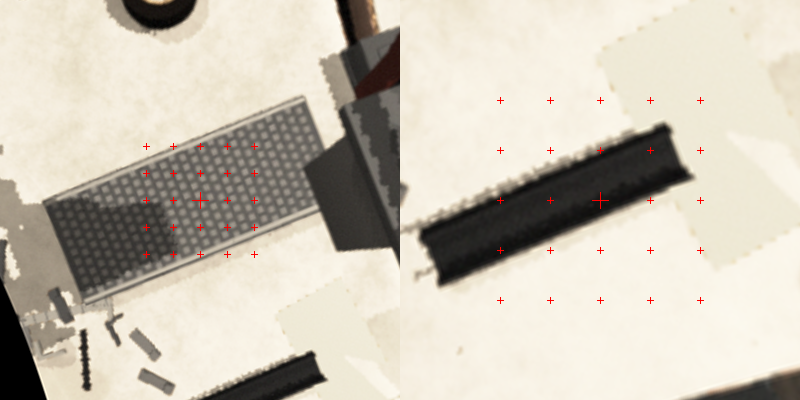

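The platform shows corners near (43,203), (304,97) and (83,303), at 22°, with its centre about (.570, .192). The channel is at (.425, .148). I move above the target and check from there.

Request:
{"api": "move_arm", "payload": {
  "targets": [
    [[0.3,0.2,0,0,0,-0.003,0],[0.65,0.4,0,0,0,-0.003,0],[0.65,0.4,0,0,0,-0.003,0],[0.65,0.4,0,0,0,-0.003,0],[0.65,0.4,0,0,0,-0.003,0],[0.65,0.4,0,0,0,-0.003,0]]
  ]
}}

```text
clock: 13.28
position: [0.571, 0.1916, 0.2218]
eef_rot: [-1.757, -2.604, 0.0]
contact_force: [0.2, -0.1, 0.6]
finger_gap: 0.542
grasp_force: 10.0
```

Run:
```python
from h import *
T,K,im=look("w5"); goto([.570,.192,.069],112)
for n,z in [("platform",.016),("channel",.015)]:
  print(n,[(rect(T,K,d["pixels"],z),round(d["p"],2)) for d in models.cut_out("wrist",n)[:1]])
cv2.imwrite("pics/c4.png",np.hstack([rectify("w5",.570,.192,.016,130,400),rectify("w5",.425,.145,.015,80,400)]))
```

```text
cur [0.571  0.1918 0.2218] psi 111.98 shift [ 0.006 -0.008  1.528] turn [-0.      0.     -0.0001] gap 0.546 t 13.3
platform [((array([558.5, 222.5]), array([ 87.2, 147.2]), 21.7), 0.96)]
channel [((array([426.3, 148.7]), array([ 27.9, 111.7]), 23.6), 0.77)]
```

View pics/c4.png

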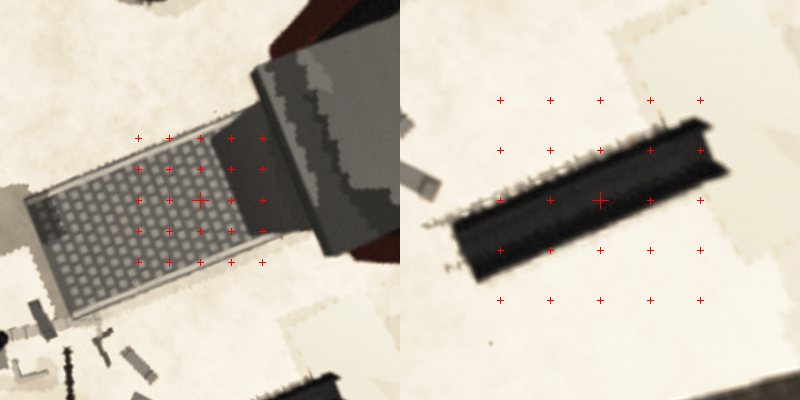

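The platform's left end midpoint measures (.531, .291) from both views, which puts the centre at (.571, .1915). The arm is already over it, so I lower, release and retreat.

Request:
{"api": "move_arm", "payload": {
  "targets": [
    [[0,0,0.4,0,0,0,0],[0,0,0.8,0,0,0,0],[0,0,1.0,0,0,0,0],[0,0,1.0,0,0,0,0]]
  ]
}}

```text
clock: 13.92
position: [0.5696, 0.1922, 0.1201]
eef_rot: [-1.755, -2.603, 0.004]
contact_force: [0.2, -0.5, -0.3]
finger_gap: 0.549
grasp_force: 10.0
```

Request:
{"api": "move_arm", "payload": {
  "targets": [
    [[0,0,0.2,0,0,0,0],[0,0,0.4,0,0,0,0],[0,0,0.5,0,0,0,0],[0,0,0.53,0,0,0,0],[0,0,0.53,0,0,0,0],[0,0,0.53,0,0,0,0],[0,0,0.53,0,0,0,1],[0,0,0.53,0,0,0,1],[0,0,0.53,0,0,0,1],[0,0,0.53,0,0,0,1],[0,0,0.53,0,0,0,1],[0,0,0.53,0,0,0,1]]
  ]
}}

```text
clock: 15.42
position: [0.571, 0.1926, 0.0687]
eef_rot: [-1.756, -2.605, -0.0]
contact_force: [0.8, 0.8, -0.2]
finger_gap: 0.999
grasp_force: 0.0
```

Request:
{"api": "move_arm", "payload": {
  "targets": [
    [[0,0,-0.2,0,0,0,1],[0,0,-0.5,0,0,0,1],[0,0,-0.8,0,0,0,1],[0,0,-0.9,0,0,0,1]]
  ]
}}

```text
clock: 15.92
position: [0.5722, 0.1929, 0.1605]
eef_rot: [1.755, 2.603, 0.004]
contact_force: [0.0, -1.0, -0.3]
finger_gap: 1.003
grasp_force: 0.0
```

Request:
{"api": "move_arm", "payload": {
  "targets": [
    [[0,0,-0.4,0,0,0,1],[-0.3,0,-0.7,0,0,0,1],[-0.8,0,-0.8,0,0,0,1],[-1,0,-0.8,0,0,0,1],[-1,0,-0.8,0,0,0,1],[-1,0,-0.8,0,0,0,1]]
  ]
}}

```text
clock: 16.68
position: [0.6073, 0.1009, 0.2374]
eef_rot: [-1.754, -2.603, 0.001]
contact_force: [-0.5, 0.8, 0.5]
finger_gap: 0.998
grasp_force: 0.0
```

Run:
```python
from h import *
T,K,im=look("w6"); goto([.520,-.1205,.20],91)
for n,z in [("tall_hut_center",.091)]:
  print(n,[(rect(T,K,d["pixels"],z),round(d["p"],2)) for d in models.cut_out("wrist",n)[:1]])
cv2.imwrite("pics/c5.png",np.hstack([rectify("w6",.571,.1915,.016,130,400),rectify("w6",.571,.1915,.091,80,400)]))
```

```text
cur [0.6074 0.1011 0.2376] psi 112.09 shift [-1.726 -1.643  0.377] turn [-0.0007 -0.0004  0.1171] gap 1.001 t 16.7
tall_hut_center [((array([572.1, 193.6]), array([50.2, 58.6]), 24.3), 0.6)]
```

View pics/c5.png

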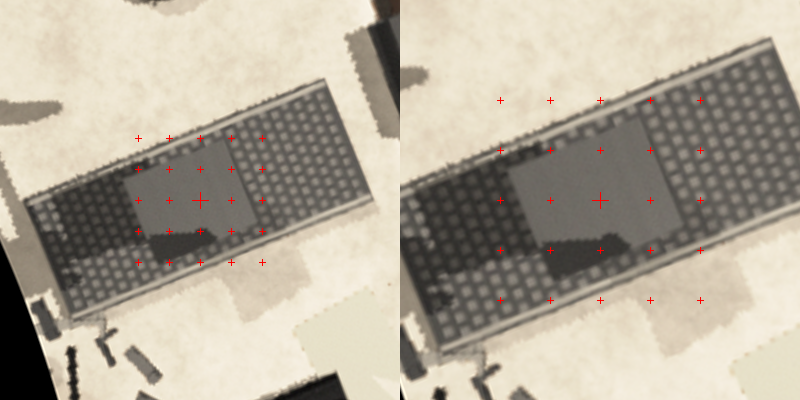

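The tall hut stands centred on the platform at (.572, .193) and square, with the platform's centre now confirmed at (.571, .192). I go for the hip hut at (.5195, −.1165).

Request:
{"api": "move_arm", "payload": {
  "targets": [
    [[-0.4,-0.4,0,0,0,0,1],[-0.85,-0.82,0.1,0,0,0,1],[-0.85,-0.82,0.1,0,0,0,1]]
  ]
}}

```text
clock: 17.15
position: [0.5621, -0.0116, 0.2278]
eef_rot: [-1.758, -2.601, 0.003]
contact_force: [0.1, 1.2, 0.3]
finger_gap: 1.003
grasp_force: 0.0
```

Request:
{"api": "move_arm", "payload": {
  "targets": [
    [[-0.4,-0.4,0.1,0,0,0.05,1],[-0.84,-0.81,0.27,0,0,0.117,1],[-0.84,-0.81,0.27,0,0,0.117,1],[-0.84,-0.81,0.27,0,0,0.117,1],[-0.84,-0.81,0.27,0,0,0.117,1]]
  ]
}}

```text
clock: 17.77
position: [0.5219, -0.1163, 0.2021]
eef_rot: [2.199, 2.243, 0.002]
contact_force: [0.3, -0.1, 0.2]
finger_gap: 1.004
grasp_force: 0.0
```

Run:
```python
from h import *
T,K,im=look("w7"); goto([.5195,-.1165,.024],91)
for n,z in [("hip_hut_center",.048)]:
  print(n,[(rect(T,K,d["pixels"],z),round(d["p"],2)) for d in models.cut_out("wrist",n)[:1]])
cv2.imwrite("pics/c6.png",np.hstack([rectify("w7",.5195,-.1165,.048,60,400),rectify("w7",.6285,-.251,.055,80,400)]))
```

```text
cur [ 0.5219 -0.1164  0.2021] psi 91.15 shift [-1.000e-03 -2.500e-02  1.781e+00] turn [ 0.0003 -0.0001  0.0009] gap 1.005 t 17.8
hip_hut_center [((array([ 519.4, -113.4]), array([39.6, 44.1]), 3.6), 0.96)]
```

View pics/c6.png

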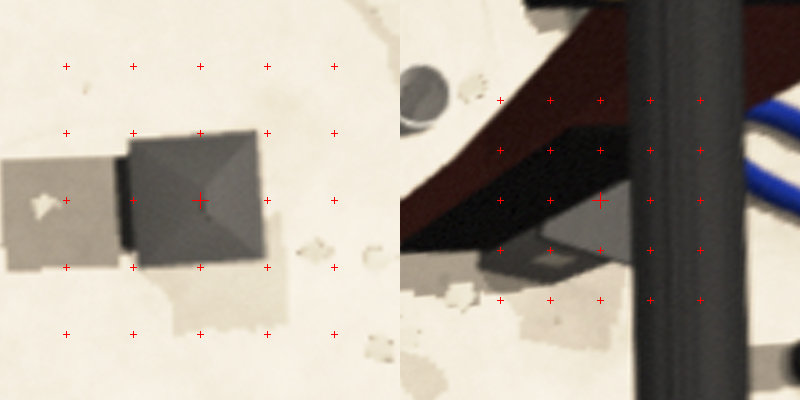

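The hip hut is centred at (.5195, −.116), yaw 3°. To keep the gripper body clear of the lamp, I grip along y (heading 3°) instead of along x.

Request:
{"api": "move_arm", "payload": {
  "targets": [
    [[0,-0.02,0.1,0,0,0.05,1],[0,-0.02,0.2,0,0,0.1,1],[0,-0.02,0.3,0,0,0.15,1],[0,-0.02,0.5,0,0,0.2,1],[0,-0.02,0.6,0,0,0.3,1],[0,-0.02,0.7,0,0,0.4,1],[0,-0.02,0.8,0,0,0.49,1],[0,-0.02,0.8,0,0,0.49,1],[0,-0.02,0.8,0,0,0.49,1],[0,-0.02,0.8,0,0,0.49,1],[0,-0.02,0.8,0,0,0.49,1]]
  ]
}}

```text
clock: 19.25
position: [0.5192, -0.1175, 0.1218]
eef_rot: [3.14, 0.083, 0.001]
contact_force: [0.2, 0.2, 0.0]
finger_gap: 0.996
grasp_force: 0.0
```

Request:
{"api": "move_arm", "payload": {
  "targets": [
    [[0,0,0.3,0,0,0,1],[0,0,0.6,0,0,0,1],[0,0,0.9,0,0,0,1],[0,0,0.98,0,0,0,1],[0,0,0.98,0,0,0,0],[0,0,0.98,0,0,0,0],[0,0,0.98,0,0,0,0],[0,0,0.98,0,0,0,0],[0,0,0.98,0,0,0,0],[0,0,0.98,0,0,0,0],[0,0,0.98,0,0,0,0],[0,0,0.98,0,0,0,0]]
  ],
  "force": 10
}}

```text
clock: 20.75
position: [0.519, -0.118, 0.0238]
eef_rot: [-3.141, -0.076, -0.0]
contact_force: [0.4, 0.6, 3.5]
finger_gap: 0.424
grasp_force: 10.0
```

Run:
```python
from h import *
goto([.571-.0251,.192+.0621,.22],112)
```

```text
cur [ 0.519  -0.118   0.0238] psi 2.78 shift [ 0.45  -3.703 -1.962] turn [ 1.000e-04 -1.000e-04 -6.068e-01] gap 0.424 t 20.8
```

Request:
{"api": "move_arm", "payload": {
  "targets": [
    [[0,0,-0.2,0,0,0,0],[0,0,-0.4,0,0,0,0],[0,0,-0.7,0,0,0,0],[0,0,-1,0,0,0,0]]
  ]
}}

```text
clock: 21.25
position: [0.5183, -0.1178, 0.1241]
eef_rot: [-3.14, -0.076, 0.002]
contact_force: [0.3, -0.3, -0.7]
finger_gap: 0.422
grasp_force: 10.0
```

Request:
{"api": "move_arm", "payload": {
  "targets": [
    [[0,0,-0.3,0,0,0,0],[0,-0.1,-0.6,0,0,0,0],[0,-0.4,-0.9,0,0,0,0],[0,-0.9,-0.96,0,0,0,0]]
  ]
}}

```text
clock: 21.75
position: [0.5161, -0.0284, 0.2217]
eef_rot: [3.14, 0.072, 0.006]
contact_force: [0.4, 0.1, -0.5]
finger_gap: 0.426
grasp_force: 10.0
```

Request:
{"api": "move_arm", "payload": {
  "targets": [
    [[0,-0.4,0,0,0,0,0],[0,-0.8,0,0,0,0,0],[0,-1,0,0,0,0,0]]
  ]
}}

```text
clock: 22.12
position: [0.5089, 0.0737, 0.2194]
eef_rot: [-3.14, -0.079, 0.001]
contact_force: [0.7, -0.3, 0.6]
finger_gap: 0.423
grasp_force: 10.0
```

Request:
{"api": "move_arm", "payload": {
  "targets": [
    [[0.1,-0.4,0,0,0,0,0],[0.2,-0.8,0,0,0,0,0],[0.25,-1,0,0,0,0,0]]
  ]
}}

```text
clock: 22.5
position: [0.5297, 0.1745, 0.2193]
eef_rot: [-3.141, -0.079, 0.001]
contact_force: [-0.2, -0.2, -0.8]
finger_gap: 0.426
grasp_force: 10.0
```

Request:
{"api": "move_arm", "payload": {
  "targets": [
    [[0.1,-0.2,0,0,0,-0.06,0],[0.2,-0.4,0,0,0,-0.12,0],[0.2,-0.6,0,0,0,-0.18,0],[0.2,-0.8,0,0,0,-0.24,0],[0.2,-0.8,0,0,0,-0.3,0],[0.2,-0.8,0,0,0,-0.36,0],[0.2,-0.8,0,0,0,-0.42,0],[0.2,-0.8,0,0,0,-0.48,0],[0.2,-0.8,0,0,0,-0.54,0],[0.2,-0.8,0,0,0,-0.607,0],[0.2,-0.8,0,0,0,-0.607,0],[0.2,-0.8,0,0,0,-0.607,0]]
  ]
}}

```text
clock: 24.0
position: [0.5458, 0.2534, 0.2195]
eef_rot: [-1.76, -2.602, 0.001]
contact_force: [0.4, 0.7, -0.3]
finger_gap: 0.424
grasp_force: 10.0
```

Run:
```python
from h import *
look("w8")
d=np.load("pics/w8.npz")["im"]
cv2.imwrite("pics/w8b.png",d)
goto([.571-.0251,.192+.0621,.0408],112)
```

```text
cur [0.5459 0.2535 0.2196] psi 111.87 shift [0.005 0.003 1.788] turn [-0.0001  0.     -0.0007] gap 0.422 t 24.1
```

View pics/w8b.png

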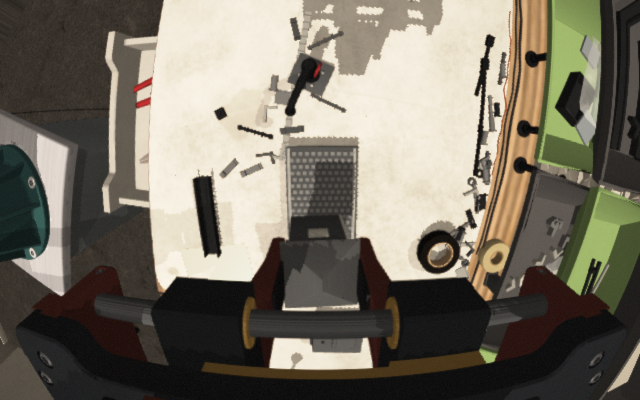

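The hip hut is held upright between the jaws (around (320, 260)). The crane is at (310, 75), clear of the platform end. I lower, release and retreat.

Request:
{"api": "move_arm", "payload": {
  "targets": [
    [[0,0,0.4,0,0,0,0],[0,0,0.8,0,0,0,0],[0,0,1.0,0,0,0,0],[0,0,1.0,0,0,0,0]]
  ]
}}

```text
clock: 24.55
position: [0.5445, 0.2533, 0.118]
eef_rot: [-1.757, -2.602, 0.005]
contact_force: [-0.2, 0.2, -0.4]
finger_gap: 0.427
grasp_force: 10.0
```

Request:
{"api": "move_arm", "payload": {
  "targets": [
    [[0,0,0.3,0,0,0,0],[0,0,0.6,0,0,0,0],[0,0,0.73,0,0,0,0],[0,0,0.78,0,0,0,0],[0,0,0.785,0,0,0,0],[0,0,0.785,0,0,0,0],[0,0,0.785,0,0,0,1],[0,0,0.785,0,0,0,1],[0,0,0.785,0,0,0,1],[0,0,0.785,0,0,0,1],[0,0,0.785,0,0,0,1],[0,0,0.785,0,0,0,1]]
  ]
}}

```text
clock: 26.05
position: [0.5459, 0.2538, 0.0412]
eef_rot: [-1.756, -2.605, -0.0]
contact_force: [-0.5, 0.8, -0.6]
finger_gap: 0.996
grasp_force: 0.0
```

Request:
{"api": "move_arm", "payload": {
  "targets": [
    [[0,0,-0.2,0,0,0,1],[0,0,-0.5,0,0,0,1],[0,0,-0.8,0,0,0,1],[0,0,-1,0,0,0,1]]
  ]
}}

```text
clock: 26.55
position: [0.5464, 0.254, 0.1427]
eef_rot: [1.755, 2.604, 0.002]
contact_force: [0.2, 0.4, -0.7]
finger_gap: 1.004
grasp_force: 0.0
```

Request:
{"api": "move_arm", "payload": {
  "targets": [
    [[0,0,-0.4,0,0,0,1],[-0.3,0,-0.7,0,0,0,1],[-0.8,0,-0.8,0,0,0,1],[-1,0,-0.8,0,0,0,1],[-1,0,-0.8,0,0,0,1]]
  ]
}}

```text
clock: 27.18
position: [0.5832, 0.1603, 0.2206]
eef_rot: [-1.758, -2.602, 0.001]
contact_force: [-0.4, 0.6, -0.8]
finger_gap: 0.998
grasp_force: 0.0
```

Run:
```python
from h import *
T,K,im=look("w9"); goto([.6287,-.251,.20],77)
for n,z in [("tall_hut_center",.091),("hip_hut_center",.064)]:
  print(n,[(rect(T,K,d["pixels"],z),round(d["p"],2)) for d in models.cut_out("wrist",n)[:1]],np.round(models.search_frame("wrist",n)[0]["at"],3))
```

```text
cur [0.5826 0.1612 0.2203] psi 111.96 shift [-3.996 -1.114  0.2  ] turn [-0.0006 -0.0002  0.1942] gap 1.0 t 27.2
tall_hut_center [((array([571.5, 193.2]), array([49.1, 54.2]), 22.1), 0.7)] [0.574 0.196 0.093]
hip_hut_center [((array([543.5, 253. ]), array([39.3, 39.5]), 22.1), 0.86)] [0.541 0.254 0.069]
```

Both huts stand square on target: tall at (.5715, .193), hip at (.5435, .253). The low hut is next.

Request:
{"api": "move_arm", "payload": {
  "targets": [
    [[-0.4,-0.1,0,0,0,0,1],[-0.8,-0.25,0,0,0,0,1],[-1,-0.3,0,0,0,0,1]]
  ]
}}

```text
clock: 27.8
position: [0.5928, 0.0565, 0.2209]
eef_rot: [-1.756, -2.604, 0.0]
contact_force: [-0.2, 0.0, 0.4]
finger_gap: 0.999
grasp_force: 0.0
```

Request:
{"api": "move_arm", "payload": {
  "targets": [
    [[-0.5,-0.15,0,0,0,0,1],[-1,-0.3,0,0,0,0,1]]
  ]
}}

```text
clock: 28.05
position: [0.6032, -0.0467, 0.2211]
eef_rot: [-1.754, -2.606, -0.001]
contact_force: [-0.1, -0.8, 1.0]
finger_gap: 1.0
grasp_force: 0.0
```

Request:
{"api": "move_arm", "payload": {
  "targets": [
    [[-0.5,-0.15,0,0,0,0,1],[-1,-0.3,0,0,0,0,1]]
  ]
}}

```text
clock: 28.3
position: [0.613, -0.1512, 0.2211]
eef_rot: [-1.755, -2.606, -0.001]
contact_force: [1.0, 0.3, 0.8]
finger_gap: 1.002
grasp_force: 0.0
```

Request:
{"api": "move_arm", "payload": {
  "targets": [
    [[-0.5,-0.1,0,0,0,0.05,1],[-0.8,-0.2,0.1,0,0,0.1,1],[-0.99,-0.21,0.2,0,0,0.15,1],[-0.99,-0.21,0.2,0,0,0.194,1],[-0.99,-0.21,0.2,0,0,0.194,1],[-0.99,-0.21,0.2,0,0,0.194,1]]
  ]
}}

```text
clock: 29.05
position: [0.6305, -0.2496, 0.2012]
eef_rot: [-2.453, -1.962, -0.001]
contact_force: [-0.3, 0.1, 0.5]
finger_gap: 1.001
grasp_force: 0.0
```

Run:
```python
from h import *
T,K,im=look("w10"); goto([.6287,-.251,.032],77)
for n,z in [("low_hut_center",.054)]:
  print(n,[(rect(T,K,d["pixels"],z),round(d["p"],2)) for d in models.cut_out("wrist",n)[:1]])
cv2.imwrite("pics/c7.png",np.hstack([rectify("w10",.6287,-.251,.054,60,400),rectify("w10",.632,-.142,.004,60,400)]))
```

```text
cur [ 0.6305 -0.2496  0.2013] psi 77.29 shift [-0.018 -0.015  1.693] turn [ 0.     -0.0001  0.0016] gap 1.0 t 29.1
low_hut_center [((array([ 629.1, -248.2]), array([49. , 44.7]), 77.3), 0.88)]
```

View pics/c7.png

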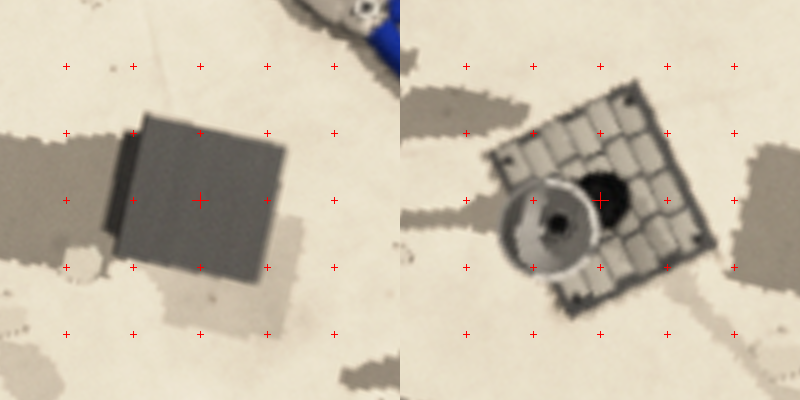

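The low hut is at (.6287, −.251), yaw −13°, and the lamp foot is centred at (.632, −.143). I descend and grip the low hut.

Request:
{"api": "move_arm", "payload": {
  "targets": [
    [[-0.018,-0.015,0.4,0,0,0.004,1],[-0.018,-0.015,0.8,0,0,0.004,1],[-0.018,-0.015,1.0,0,0,0.004,1],[-0.018,-0.015,1.0,0,0,0.004,1]]
  ]
}}

```text
clock: 29.65
position: [0.6271, -0.2508, 0.0995]
eef_rot: [-2.465, -1.942, 0.002]
contact_force: [-0.2, 0.4, 0.3]
finger_gap: 0.999
grasp_force: 0.0
```

Request:
{"api": "move_arm", "payload": {
  "targets": [
    [[0,0,0.3,0,0,0,1],[0,0,0.6,0,0,0,1],[0,0,0.69,0,0,0,1],[0,0,0.69,0,0,0,1],[0,0,0.69,0,0,0,0],[0,0,0.69,0,0,0,0],[0,0,0.69,0,0,0,0],[0,0,0.69,0,0,0,0],[0,0,0.69,0,0,0,0],[0,0,0.69,0,0,0,0],[0,0,0.69,0,0,0,0],[0,0,0.69,0,0,0,0]]
  ],
  "force": 10
}}

```text
clock: 31.15
position: [0.6284, -0.2518, 0.0323]
eef_rot: [2.469, 1.943, 0.0]
contact_force: [-0.5, 0.4, 2.2]
finger_gap: 0.491
grasp_force: 9.9
```

Run:
```python
from h import *
goto([.571+.0251,.192-.0621,.22],112)
```

```text
cur [ 0.6284 -0.2518  0.0323] psi 76.4 shift [ 3.634 -1.212 -1.877] turn [ 0.      0.     -0.1978] gap 0.491 t 31.1
```

Request:
{"api": "move_arm", "payload": {
  "targets": [
    [[0,0,-0.2,0,0,0,0],[0,0,-0.4,0,0,0,0],[0,0,-0.7,0,0,0,0],[0,0,-1,0,0,0,0]]
  ]
}}

```text
clock: 31.65
position: [0.6288, -0.252, 0.1348]
eef_rot: [2.468, 1.942, 0.001]
contact_force: [-1.1, -0.0, -0.2]
finger_gap: 0.489
grasp_force: 9.9
```

Request:
{"api": "move_arm", "payload": {
  "targets": [
    [[0,0,-0.4,0,0,0,0],[0,0,-0.8,0,0,0,0],[0,0,-0.9,0,0,0,0],[0.4,-0.15,-0.9,0,0,0,0],[0.9,-0.3,-0.9,0,0,0,0]]
  ]
}}

```text
clock: 32.28
position: [0.6198, -0.1571, 0.222]
eef_rot: [-2.471, -1.94, 0.0]
contact_force: [0.2, 0.7, -0.5]
finger_gap: 0.488
grasp_force: 9.9
```

Request:
{"api": "move_arm", "payload": {
  "targets": [
    [[0.45,-0.15,0,0,0,0,0],[0.9,-0.3,0,0,0,0,0]]
  ]
}}

```text
clock: 32.52
position: [0.6115, -0.0612, 0.2218]
eef_rot: [-2.468, -1.942, 0.001]
contact_force: [0.1, 0.5, 0.0]
finger_gap: 0.492
grasp_force: 9.9
```

Request:
{"api": "move_arm", "payload": {
  "targets": [
    [[0.45,-0.15,0,0,0,0,0],[0.9,-0.3,0,0,0,0,0]]
  ]
}}

```text
clock: 32.78
position: [0.6035, 0.0333, 0.2218]
eef_rot: [-2.468, -1.942, 0.001]
contact_force: [1.0, 0.2, -0.6]
finger_gap: 0.492
grasp_force: 9.9
```

Request:
{"api": "move_arm", "payload": {
  "targets": [
    [[0.4,-0.1,0,0,0,-0.05,0],[0.7,-0.2,0,0,0,-0.1,0],[0.93,-0.31,0,0,0,-0.15,0],[0.93,-0.31,0,0,0,-0.198,0],[0.93,-0.31,0,0,0,-0.198,0],[0.93,-0.31,0,0,0,-0.198,0],[0.93,-0.31,0,0,0,-0.198,0]]
  ]
}}

```text
clock: 33.65
position: [0.5961, 0.1291, 0.2221]
eef_rot: [-1.759, -2.603, -0.0]
contact_force: [0.2, 0.3, -0.7]
finger_gap: 0.488
grasp_force: 9.9
```

Run:
```python
from h import *
goto([.571+.0251,.192-.0621,.0490],112)
```

```text
cur [0.5961 0.1291 0.2221] psi 111.91 shift [0.008 0.003 1.731] turn [-0.     -0.     -0.0005] gap 0.488 t 33.6
```

Request:
{"api": "move_arm", "payload": {
  "targets": [
    [[0.008,0,0.4,0,0,0,0],[0.008,0,0.8,0,0,0,0],[0.008,0,1.0,0,0,0,0],[0.008,0,1.0,0,0,0,0]]
  ]
}}

```text
clock: 34.15
position: [0.5944, 0.1297, 0.1205]
eef_rot: [-1.756, -2.601, 0.004]
contact_force: [-0.8, -0.2, 0.2]
finger_gap: 0.489
grasp_force: 9.9
```

Request:
{"api": "move_arm", "payload": {
  "targets": [
    [[0,0,0.3,0,0,0,0],[0,0,0.6,0,0,0,0],[0,0,0.7,0,0,0,0],[0,0,0.73,0,0,0,0],[0,0,0.73,0,0,0,0],[0,0,0.73,0,0,0,0],[0,0,0.73,0,0,0,1],[0,0,0.73,0,0,0,1],[0,0,0.73,0,0,0,1],[0,0,0.73,0,0,0,1],[0,0,0.73,0,0,0,1],[0,0,0.73,0,0,0,1]]
  ]
}}

```text
clock: 35.65
position: [0.5958, 0.1302, 0.0492]
eef_rot: [-1.756, -2.605, 0.0]
contact_force: [-0.7, -0.6, 0.7]
finger_gap: 1.003
grasp_force: 0.0
```

Request:
{"api": "move_arm", "payload": {
  "targets": [
    [[0,0,-0.2,0,0,0,1],[0,0,-0.5,0,0,0,1],[0,0,-0.8,0,0,0,1],[0,0,-1,0,0,0,1]]
  ]
}}

```text
clock: 36.15
position: [0.5963, 0.1303, 0.1507]
eef_rot: [1.755, 2.604, 0.002]
contact_force: [-0.0, 0.3, -0.1]
finger_gap: 1.005
grasp_force: 0.0
```

Request:
{"api": "move_arm", "payload": {
  "targets": [
    [[0,0,-0.4,0,0,0,1],[-0.3,0,-0.8,0,0,0,1],[-0.6,0,-1,0,0,0,1],[-0.8,0,-1,0,0,0,1],[-0.8,0,-1,0,0,0,1]]
  ]
}}

```text
clock: 36.78
position: [0.6255, 0.055, 0.2478]
eef_rot: [-1.757, -2.602, 0.001]
contact_force: [0.1, -0.0, -0.3]
finger_gap: 0.999
grasp_force: 0.0
```

Run:
```python
from h import *
T,K,im=look("w11"); goto([.632,-.143,.23],116)
for n,z in [("tall_hut_center",.091),("hip_hut_center",.064),("low_hut_center",.071)]:
  print(n,[(rect(T,K,d["pixels"],z),round(d["p"],2)) for d in models.cut_out("wrist",n)[:1]],np.round(models.search_frame("wrist",n)[0]["at"],3))
```

```text
cur [0.6248 0.056  0.2475] psi 111.97 shift [-1.873 -0.677  0.173] turn [-0.0008 -0.0006 -0.0224] gap 0.999 t 36.8
tall_hut_center [((array([571.8, 192. ]), array([48.9, 61.8]), 22.4), 0.92)] [0.572 0.195 0.094]
hip_hut_center [((array([550. , 239.6]), array([40.1, 26.6]), 21.9), 0.58)] [0.551 0.24  0.069]
low_hut_center [((array([596.2, 130.8]), array([43.4, 46.1]), 22.3), 0.95)] [0.598 0.128 0.072]
```

View pics/w11.png

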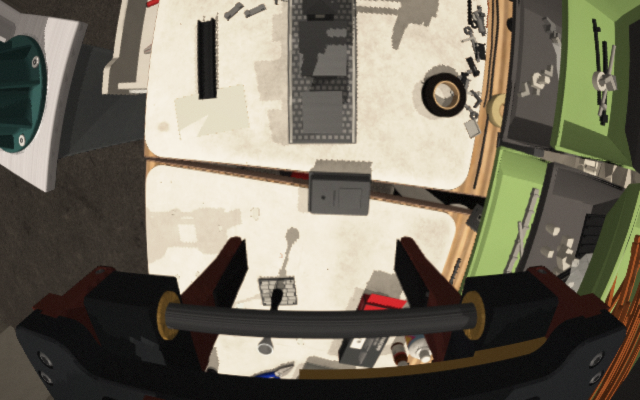

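All three huts are in line and square, with low at (.596, .131). The lamp foot shows at (278, 291). I go over it and check the lantern's position.

Request:
{"api": "move_arm", "payload": {
  "targets": [
    [[-0.5,-0.2,0,0,0,0,1],[-0.9,-0.35,0,0,0,0,1],[-0.9,-0.35,0,0,0,0,1]]
  ]
}}

```text
clock: 37.5
position: [0.6272, -0.0428, 0.249]
eef_rot: [1.759, 2.602, -0.001]
contact_force: [-0.1, 0.6, 0.2]
finger_gap: 1.0
grasp_force: 0.0
```

Request:
{"api": "move_arm", "payload": {
  "targets": [
    [[-0.5,-0.2,0,0,0,-0.022,1],[-0.97,-0.33,0.17,0,0,-0.022,1],[-0.97,-0.33,0.17,0,0,-0.022,1],[-0.97,-0.33,0.17,0,0,-0.022,1],[-0.97,-0.33,0.17,0,0,-0.022,1]]
  ]
}}

```text
clock: 38.12
position: [0.6332, -0.141, 0.2326]
eef_rot: [1.663, 2.665, 0.001]
contact_force: [0.0, 0.3, 0.6]
finger_gap: 1.003
grasp_force: 0.0
```

Run:
```python
from h import *
T,K,im=look("w12"); goto([.632,-.143,.103],116)
cv2.imwrite("pics/c8.png",np.hstack([rectify("w12",.632,-.143,.13,60,400),rectify("w12",.632,-.143,.004,60,400)]))
```

```text
cur [ 0.6332 -0.1411  0.2327] psi 116.1 shift [-0.012 -0.02   1.297] turn [ 0.0002 -0.      0.0005] gap 1.002 t 38.2
```

View pics/c8.png

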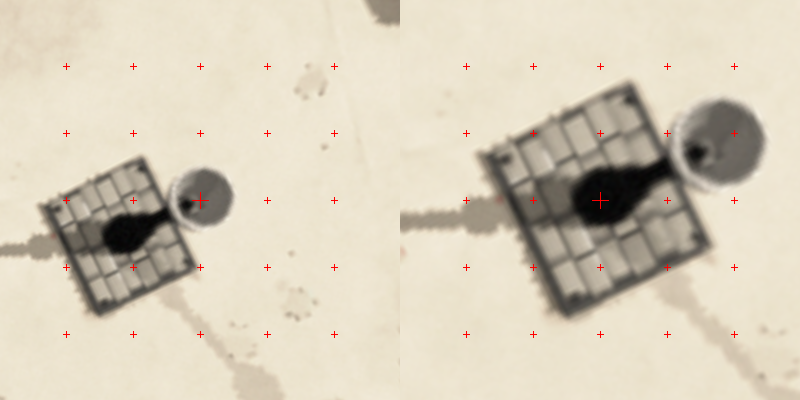

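The lantern centre measures (.632, −.143), over the foot's centre. I descend and grip it.

Request:
{"api": "move_arm", "payload": {
  "targets": [
    [[-0.012,-0.02,0.3,0,0,0,1],[-0.012,-0.02,0.6,0,0,0,1],[-0.012,-0.02,0.9,0,0,0,1],[-0.012,-0.02,0.9,0,0,0,1]]
  ]
}}

```text
clock: 38.67
position: [0.63, -0.1431, 0.1403]
eef_rot: [-1.661, -2.661, 0.001]
contact_force: [-0.7, 0.1, 0.8]
finger_gap: 0.996
grasp_force: 0.0
```

Request:
{"api": "move_arm", "payload": {
  "targets": [
    [[0,0,0.2,0,0,0,1],[0,0,0.4,0,0,0,1],[0,0,0.4,0,0,0,1],[0,0,0.4,0,0,0,0],[0,0,0.4,0,0,0,0],[0,0,0.4,0,0,0,0],[0,0,0.4,0,0,0,0],[0,0,0.4,0,0,0,0],[0,0,0.4,0,0,0,0],[0,0,0.4,0,0,0,0],[0,0,0.4,0,0,0,0],[0,0,0.4,0,0,0,0]]
  ],
  "force": 10
}}

```text
clock: 40.17
position: [0.6317, -0.1447, 0.1021]
eef_rot: [-1.665, -2.664, -0.0]
contact_force: [0.2, 0.1, 0.2]
finger_gap: 0.212
grasp_force: 10.0
```

Request:
{"api": "move_arm", "payload": {
  "targets": [
    [[0,0,0,0,0,0,0],[0,0,0,0,0,0,0],[0,0,-0.1,0,0,0,0],[0,0,-0.2,0,0,0,0],[0,0,-0.35,0,0,0,0],[0,0,-0.5,0,0,0,0],[0,0,-0.5,0,0,0,0]]
  ]
}}

```text
clock: 41.05
position: [0.633, -0.1452, 0.1543]
eef_rot: [1.663, 2.661, 0.001]
contact_force: [-0.3, 0.0, -1.1]
finger_gap: 0.209
grasp_force: 10.0
```

Run:
```python
from h import *
goto([.4829,.1564,.175],112)
a=viewer.snapshot("side"); cv2.imwrite("pics/s2.png",cv2.resize(a[110:270,260:480],(660,480),interpolation=cv2.INTER_CUBIC))
```

```text
cur [ 0.633  -0.1452  0.1543] psi 116.0 shift [ 3.368 -0.027 -0.215] turn [0.0009 0.0008 0.0222] gap 0.209 t 41.0
```

View pics/s2.png

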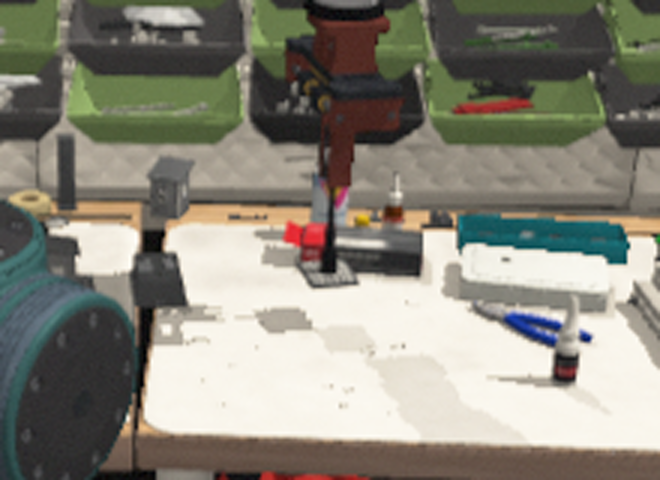

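The lamp hangs upright, held by the lantern at about (330, 230) in the crop. I carry it to its spot in front of the tall hut.

Request:
{"api": "move_arm", "payload": {
  "targets": [
    [[0,0,-0.2,0,0,0,0],[0.3,0,-0.3,0,0,0,0],[0.6,0,-0.3,0,0,0,0],[0.9,0,-0.3,0,0,0,0]]
  ]
}}

```text
clock: 41.6
position: [0.5905, -0.0617, 0.1818]
eef_rot: [-1.664, -2.663, -0.0]
contact_force: [0.8, -0.0, -0.8]
finger_gap: 0.211
grasp_force: 10.0
```

Request:
{"api": "move_arm", "payload": {
  "targets": [
    [[0.3,0,0,0,0,0,0],[0.6,0,0,0,0,0,0],[0.9,0,0,0,0,0,0]]
  ]
}}

```text
clock: 41.98
position: [0.5507, 0.0191, 0.1817]
eef_rot: [-1.663, -2.663, 0.0]
contact_force: [0.2, 0.5, 0.5]
finger_gap: 0.212
grasp_force: 10.0
```

Request:
{"api": "move_arm", "payload": {
  "targets": [
    [[0.3,0,0,0,0,0,0],[0.6,0,0,0,0,0,0],[0.9,0,0,0,0,0,0]]
  ]
}}

```text
clock: 42.35
position: [0.5111, 0.0997, 0.1818]
eef_rot: [-1.663, -2.663, 0.001]
contact_force: [0.7, 0.7, -0.6]
finger_gap: 0.209
grasp_force: 10.0
```

Request:
{"api": "move_arm", "payload": {
  "targets": [
    [[0.3,0,0,0,0,0.01,0],[0.5,-0.02,0,0,0,0.022,0],[0.64,-0.03,0,0,0,0.022,0],[0.67,-0.03,0,0,0,0.022,0],[0.67,-0.03,0,0,0,0.022,0],[0.67,-0.03,0,0,0,0.022,0],[0.67,-0.03,0,0,0,0.022,0]]
  ]
}}

```text
clock: 43.22
position: [0.4816, 0.1564, 0.1822]
eef_rot: [1.757, 2.604, 0.0]
contact_force: [-0.8, -0.5, -0.7]
finger_gap: 0.214
grasp_force: 10.0
```

Run:
```python
from h import *
goto([.4829,.1564,.1032],112)
```

```text
cur [0.4816 0.1564 0.1822] psi 112.0 shift [-0.004  0.012  0.79 ] turn [ 0. -0. -0.] gap 0.214 t 43.2
```

Request:
{"api": "move_arm", "payload": {
  "targets": [
    [[0,0.01,0.2,0,0,0,0],[0,0.01,0.4,0,0,0,0],[0,0.01,0.6,0,0,0,0],[0,0.01,0.7,0,0,0,0],[0,0.01,0.76,0,0,0,0],[0,0.01,0.79,0,0,0,0],[0,0.01,0.8,0,0,0,0],[0,0.01,0.8,0,0,0,0],[0,0.01,0.8,0,0,0,0]]
  ]
}}

```text
clock: 44.35
position: [0.4824, 0.1573, 0.1025]
eef_rot: [1.756, 2.605, 0.001]
contact_force: [-0.5, -0.3, -0.6]
finger_gap: 0.212
grasp_force: 10.0
```

Request:
{"api": "move_arm", "payload": {
  "targets": [
    [[0,0,0,0,0,0,0.4],[0,0,0,0,0,0,1],[0,0,0,0,0,0,1],[0,0,0,0,0,0,1],[0,0,0,0,0,0,1],[0,0,0,0,0,0,1],[0,0,0,0,0,0,1],[0,0,-0.3,0,0,0,1],[0,0,-0.6,0,0,0,1],[0,0,-0.9,0,0,0,1],[0,0,-0.9,0,0,0,1]]
  ]
}}

```text
clock: 45.72
position: [0.484, 0.1575, 0.1943]
eef_rot: [1.754, 2.602, 0.006]
contact_force: [-0.2, 0.7, -0.3]
finger_gap: 0.999
grasp_force: 0.0
```

Request:
{"api": "move_arm", "payload": {
  "targets": [
    [[0,0,-0.4,0,0,0,1],[-0.3,0,-0.8,0,0,0,1],[-0.6,0,-1,0,0,0,1],[-0.9,0.3,-1,0,0,0,1],[-0.9,0.3,-1,0,0,0,1],[-0.9,0.3,-1,0,0,0,1]]
  ]
}}

```text
clock: 46.48
position: [0.5426, 0.0851, 0.2907]
eef_rot: [-1.755, -2.603, 0.002]
contact_force: [-0.9, -0.2, 0.0]
finger_gap: 1.0
grasp_force: 0.0
```

Run:
```python
from h import *
T,K,im=look("w13"); goto([.5,.1,.3],112)
R=np.array([[-.3746,.9272],[-.9272,-.3746]])
for n,z in [("platform",.016),("tall_hut_center",.091),("hip_hut_center",.064),("low_hut_center",.071)]:
  q=[(rect(T,K,d["pixels"],z),round(d["p"],2)) for d in models.cut_out("wrist",n)[:1]]
  print(n,q,np.round(R@(q[0][0][0]-[571,192]),1) if q else "")
cv2.imwrite("pics/c9.png",np.hstack([rectify("w13",.54,.175,.016,150,400),rectify("w13",.4829,.1564,.004,60,400)]))
```

```text
cur [0.5424 0.0854 0.2909] psi 112.05 shift [ 0.295 -0.338 -0.09 ] turn [-0.0008 -0.0004  0.0003] gap 0.999 t 46.5
platform [((array([571.1, 192.5]), array([ 86.7, 211.4]), 22.2), 0.97)] [ 0.4 -0.3]
tall_hut_center [((array([570.7, 193.1]), array([57.5, 56.6]), 23.2), 0.97)] [ 1.1 -0.1]
hip_hut_center [((array([544.1, 252. ]), array([41.7, 43.6]), 21.8), 0.77)] [65.7  2.5]
low_hut_center [((array([595.8, 130.7]), array([45.7, 46.1]), 23.3), 0.81)] [-66.1  -0. ]
```

View pics/c9.png

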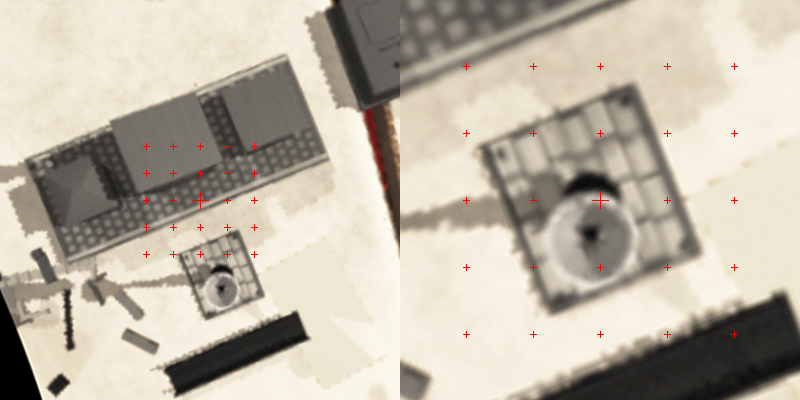

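The lamp stands upright with its foot centred at (592, 199) in the right crop, about 94 mm from the platform's centre line and 2 mm off its middle. The huts sit at +66, +1 and −66 mm along the platform. All are within tolerance.

```bash
python3 -c "
from workcell import r
print(r.job_done())"
```

```text
the job is handed in; nothing more can be done
None
```

The job is handed in at about 46 s; the judging result was not shown. By my last measurements the tall, hip and low huts sit at about +1, +66 and −66 mm along the platform and within 3 mm of its centre line, and the lamp stands about 94 mm in front of the tall hut, all within tolerance.

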